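# Stow the battery pack and latch the steel cabinet

### The arm

A 6-joint arm with a two-finger parallel gripper is mounted at the origin on the work surface. World frame = base frame: x ahead of the robot, y to its left, z up, the work surface at z = 0. Lengths are in m, angles in rad, forces in N, time in s.
With the tool pointing down it reaches from about 0.35 to 0.8 m from the base axis. Payload 7.3 kg.
Tool frame: the origin (TCP) lies on the centre line of the jaws, within the pads' length; the fingertips stand 17 mm ahead of it and the grasp point (between the pads) lies 2 mm behind it (robot.tip_extent is the distance from the TCP to the fingertips, in m); z points along the fingers, y is the direction in which the jaws open and shut (so a half turn about z gives the same grasp; the last joint's range is limited). The gripper opens to 85 mm and grips with 20 to 120 N. Pads are 22 mm wide; open, the fingers measure 114 mm over their backs; the gripper's body (76 mm by 85 mm) begins 54 mm behind the grasp point. The pads swing forward as they close: fully open they stand 13 mm farther back than shut.
Start: joints at [0.957, 0.342, 1.524, -0, 1.275, -0.146], TCP at [0.237, 0.469, 0.248] pointing down, gripper open.
Joint ranges: [-2.53, 2.53], [-0.77, 2.02], [0.04, 2.7], [-1, 4.14], [0.28, 2.66], [-3.11, 3.11]. Speed limits (rad/s): [2.57, 2.57, 3.14, 3.14, 3.14, 3.14].

### API

Orientations are given as [roll, pitch, yaw] about the fixed x, y, z axes, in that order (R = Rz(yaw) Ry(pitch) Rx(roll)).
In Python, from bench import robot gives the robot as it stands. The module is installed in compiled form; this text tells all that it offers.
- The arm moves only by the tool step_arm, never from a script. Its argument "deltas" is a list of rows, each a list of 6 numbers: the shift along the tool's x, y, z in mm, then the turn, a rotation vector about the tool's x, y, z in degrees. In form: [[tx, ty, tz, rx, ry, rz], ...]. A call has exactly 8 rows; each row is the pose to reach, as a shift and turn from the pose commanded when the call began, along the tool's axes at that moment; what a row does not reach only later rows make up. A row lasts 1/8 s, in which the tool goes at most 62.5 mm and 10.7 degrees, less where a joint would pass 70% of its speed; a pose out of reach is approached as far as the arm can. A call with a gripper value outside its range is refused whole. "grip" is the opening in per cent of the stroke, from 0 (shut) to 100 (fully open), set as the call begins (left out, the last holds). The fingers move at their own pace and stop on an object; "grip_force" is the grip in N (left out, the last holds). Time passes only in rows, so rows that repeat a pose let the fingers close, or fill a call up. It gives the time, the measured TCP pose, the force and the opening at its end, in the units of the state.
- robot.state(): the state, without advancing time (a new reading comes with each control period).
- robot.camera(name): name is "scene" or "top" or "wrist"; returns (picture, depth): 480x640x3 uint8, blue, green, red; 480x640 float32, m along the optical axis (not along the pixel's ray), 0 where there is no reading.
- robot.camera_info(name): a dict with "fx", "fy", "cx", "cy" (pixels), "R" (3x3) and "t" (3): a world point X has camera coordinates R X + t. Camera axes: x right, y down, z forward; pixel columns grow to the right and rows downward; lengths in m; the calibration is good to about 2 mm. A picture is of the moment at which its call begins: read the wrist's pose just before it. camera_info takes no time and is no camera call; for the wrist camera it gives the pose at the moment of the call.
- robot.finish_job(): hands the job in, once; it reports no verdict.
Trained networks look in the newest picture that a camera, given by its name, has taken for a name from the list of things; names that differ only in an ending like _2 or _b are one class to them, and where a whole thing is asked for, a point or a joint stands for the part that bears it (a point fixed in the world has none). Each returns a list of dicts, best first, with "conf" (0 to 1); they miss things now and then, are a little off and sometimes report something else, mostly with a low value. They report only what shows in the picture. A call takes as long as a camera call. They do not tell look-alikes from the thing itself.
- robot.boxes_of(camera, target): "position" ([x, y, z] in m, in world coordinates, good to about 4 mm: the middle of the surface that is visible of it).
- robot.place_of(camera, target): "position" ([x, y, z] in m, in world coordinates, good to about 4 mm: a listed point, or the origin of a listed thing).
The state is a dict: "time_s": time; "joints": joint angles; "joint_vel": joint speeds; "tau": joint torques, N m; "tool_pos": TCP position; "orientation": TCP orientation; "force": force on the tool from outside, world axes, zero at the start; "ft_torque": the same for the moment, N m; "finger_gap": opening from 0.0 (shut) to 1.0 (fully open).
Only numpy, scipy, OpenCV 4.12 (cv2) and the standard library are available. Lean on these libraries where they do the work, as an engineer would, in place of code of your own. Each camera call takes 0.05 s, during which the arm holds its last target.

### The job

Lay the purple-ended battery pack flat, right way up, in the empty bay of the pulled-out tray, setting it down rather than dropping it, then slide the tray fully home and swing the steel door shut until its sprung latch snaps in behind the strike and holds by itself. The door is thin sheet: press it with a steady hand, no harder than it needs, and do not slam it. Leave everything else as it stands.

Things in the scene. Friction and masses are not known exactly. Their poses are not given: they have to be found in the camera images.
- pack: Battery pack of a cordless vacuum, dark grey with a PURPLE end, 105 (x) x 46 (y) x 36 mm (z) plus a 62 x 40 x 12 mm terminal block on top (48 mm in all, centred at x = -12 mm), 0.3 to 0.55 kg, lying on the table. Origin at the centre of its underside, z up, purple end at +x. Grip it across its 46 mm width.
- cabinet: Fixed grey steel battery cabinet on the left, 240 deep (x) x 220 wide (y) x 165 mm tall, closed on top. Origin at the centre of its underside; its open front looks along its own -x (front edge plane at x = -120 mm), the door's hinge is on its +y side, the strike on its -y side.
- tray (a joint): Aluminium tray on runners in the upper half of the cabinet: metres pulled out along the cabinet's -x; 0 = fully home against its stop (rigid), about 0.15 to 0.165 at the start. It slides with 1 to 3 N and stays where it is left.
- tray_bay (a point): Point on the floor of the tray's empty right-hand bay (black mat), 98 mm above the table; moves with the tray; axes as the cabinet. The bay spans y -45 to +45, x -83 to +127 mm of this point; side walls 20 mm high, front plate 52 mm; a black charger fills the other bay. A pack laid lengthwise along x, centred here, clears the cabinet front at the start.
- tray_front (a point): Point on the outer face of the tray's front plate, mid-width, 127 mm above the table; axes as tray_bay. The plate is 166 mm wide and reaches from 95 to 150 mm above the table. When the tray is home the plate stands 4 mm out of the cabinet's front edge plane.
- door (a joint): Angle of the door, rad: 0 = parallel to the cabinet front, positive = open (1.4 to 1.6 at the start). Latched it rests anywhere from -0.030 to +0.058: strike and buffer are on one bracket in slotted holes, set up to 12 mm further out or 6 mm in. Short of latching, the buffer pushes it back by some 0.04 rad; further out it stays where it is left.
- door_panel: Thin sheet door with latch case, 220 wide x 12 thick, 8 to 162 mm above the table. Origin on the hinge axis at the lower edge; y from free edge to hinge, x from outside to inside; panel y -220 to 0, x -6 to +6 mm. Latch case with red paddle on the outer face at the free edge: y -220 to -178, out to x -36 mm, 60 to 100 mm up. A push much over 20 N dents it.
- door_push (a point): Place to push, on the outer face above the latch case: 185 mm from the hinge axis, 125 mm above the table; axes as door_panel (push along +x). The door swings with under 1 N; over its last 10 mm here the resistance climbs to some 10 to 14 N as the strike presses the bolt in, then drops as the bolt snaps out behind it; 1 to 2 mm on is a hard stop.
- door_hinge (a point): The hinge axis (vertical) at the height of door_push; axes as door_panel.
- buffer (a joint): Sprung rubber buffer (11 mm pin) beside the strike, facing the door near its free edge: metres pressed in; 0 = free, 0.011 with the door latched, 0.012 at the hard stop. It starts to push back (under 1 N, rising to 3.5 N) about where the strike begins to press the bolt.
- bolt (a joint): How far the bevelled brass latch bolt is pressed into its case against its spring, in metres: 0 = fully out (12.5 mm beyond the door's free edge), about 0.010 while it rides over the strike's lip, 0 again once snapped in.
- old_pack: Another pack of the same size, ORANGE end, not part of the job: leave it. Origin at the centre of its underside.
- screwdriver: Bystander: red-handled screwdriver, 200 mm, lying. Origin under its middle.
- tape: Bystander: blue ring, tape core, 90 mm across, 24 mm high, on top of the cabinet. Origin at the centre of its underside.
- jar: Bystander: glass jar with red cap, 64 mm across, 85 mm tall.
- can: Bystander: green can, 66 mm across, 120 mm tall.
- nozzle: Bystander: grey and black vacuum floor nozzle, about 165 x 160 x 36 mm.
- parcel: Bystander: small cardboard parcel, 130 x 90 x 60 mm.
Mind the look-alikes: they are no part of the job. Leave any turquoise or yellow look-alike of the pack alone.

How it is judged:
On the way, in this order (a step that is already met when the one before it is completed fails the run):
1. the purple-ended pack lies flat in the empty bay, let go (x of pack in the frame of tray_bay between -0.035 and 0.055 m and y of pack in the frame of tray_bay between -0.026 and 0.026 m and z of pack in the frame of tray_bay below 0.008 m and angle between pack's own z axis and vertical below 0.12 rad and contact force between the fingers and pack below 0.1 N and linear speed of pack below 0.05 m/s), for 0.2 s.
2. the tray is fully home (value of joint tray below 0.005 m), for 0.2 s.
3. the door is shut and its bolt has snapped out behind the strike (value of joint door below 0.07 rad and value of joint buffer above 0.009 m and value of joint bolt below 0.0015 m), for 0.2 s.
At the end, for the whole second after the job is handed in: The pack lies flat in the empty bay (within 26 mm of its centre line, 35 mm before to 55 mm behind tray_bay, tilt under 0.12 rad), the tray is home within 5 mm, and the door stays latched by itself: angle under 0.07 rad, buffer pressed in over 9 mm, bolt pressed in under 1.5 mm (all of step 3 and x of pack in the frame of tray_bay between -0.035 and 0.055 m and y of pack in the frame of tray_bay between -0.026 and 0.026 m and z of pack in the frame of tray_bay below 0.008 m and angle between pack's own z axis and vertical below 0.12 rad and value of joint tray below 0.005 m and linear speed of pack below 0.03 m/s); the robot touches nothing.
It fails at once if the door is pushed with more than 22 N (contact force between any of the fingers, the arm and door_panel above 22 N).
It fails at once if the door is slammed (over 1.5 rad/s in its last 0.15 rad) (value of joint door below 0.15 rad and velocity of joint door below -1.5 rad/s).
It fails at once if the pack is dropped (falls free at over 0.6 m/s) (linear speed of pack above 0.6 m/s and contact force between the fingers and pack below 0.1 N).
It fails at once if a bystander is moved by more than 30 mm (distance of any of old_pack, screwdriver, tape, jar, can, nozzle, parcel from where it was at the start of the episode above 0.03 m).
It also fails if it takes over 72 s, if anything falls off the work surface, if the arm or the gripper's body presses on something with over 40 N, if the wrist force passes 120 N, or if a joint passes its speed limit or range.

## Working session

There is one attempt and no reset: what is moved stays moved. The work goes in short steps, Python scripts to look and compute and a tool call to move; the robot and the scene stay as the last step left them, time stands still between calls to the robot, and variables do not carry over. Pictures are saved under pics/ and viewed, and the job is handed in when it is done.

Besides the shell and the picture viewer there is one more tool, called after "Request:" as a command line: name --pt "numbers of a row" for each row, then --argument value for the rest. step_arm: Moves the arm, as the interface text tells. Its arguments: {"type":"object","properties":{"deltas":{"type":"array","items":{"type":"array","items":{"type":"number"}}},"grip":{"type":"number"},"grip_force":{"type":"number"}},"required":["deltas"]}

```bash
mkdir -p pics
python3 - <<'E'
from bench import robot
import cv2
print(robot.state())
for n in ("scene","top"):
    p,d=robot.camera(n); cv2.imwrite(f"pics/{n}0.png",p)
    i=robot.camera_info(n); print(n,i)
    for t in ("pack","tray_bay","tray_front","door_push","door_hinge","cabinet","old_pack"):
        print(n,t,[(r["position"],round(r["conf"],2)) for r in robot.place_of(n,t)])
E
```

```text
{'time_s': 0.0, 'joints': array([ 9.56995243e-01,  3.42716674e-01,  1.52501198e+00, -6.09460234e-06,
        1.27540131e+00, -1.45995596e-01]), 'joint_vel': array([-1.88183254e-03, -1.02384014e-03, -1.79296106e-05,  3.43379179e-04,
        2.32221232e-03,  6.50106709e-05]), 'tau': array([-2.13895364e-03, -4.33683157e+01, -2.46008348e+01, -3.60692338e-04,
        8.10169353e-03, -6.64261904e-06]), 'tool_pos': array([0.23649973, 0.46829569, 0.24763084]), 'orientation': array([-3.14007084e+00, -2.17878827e-04,  2.67378878e+00]), 'force': array([ 0.11056035,  0.76005804, -0.27936049]), 'ft_torque': array([-0.0370323 , -0.01243222, -0.04035297]), 'finger_gap': 0.9990014704523024}
scene {'fx': 560.8993737143148, 'fy': 560.8993737143148, 'cx': 312.281406859136, 'cy': 235.1126576816501, 'R': array([[ 0.33515588,  0.94213197,  0.00760842],
       [ 0.81194297, -0.28472689, -0.50958729],
       [-0.47793216,  0.17696878, -0.86038532]]), 't': array([-0.08411419, -0.33230297,  1.55675738])}
scene pack [([0.1759, -0.3149, -0.0032], 0.81), ([0.3219, -0.5358, -0.001], 0.81), ([0.5123, -0.1896, 0.00
[... 576 characters left out ...]
44 ],
       [-0.97230737, -0.0218259 , -0.23268434],
       [ 0.23269641,  0.00202035, -0.97254733]]), 't': array([-0.08305932,  0.47307882,  1.63397095])}
top pack [([0.1785, -0.3209, 0.0023], 0.83), ([0.3379, -0.1001, 0.0024], 0.72), ([0.3214, -0.5351, -0.0016], 0.61), ([0.5088, -0.1923, -0.0065], 0.57)]
top tray_bay [([0.625, 0.1015, 0.097], 0.71)]
top tray_front [([0.6143, 0.0039, 0.1265], 0.61)]
top door_push [([0.5048, -0.0678, 0.1298], 0.76), ([0.3431, -0.3091, 0.0034], 0.41), ([0.5505, 0.3506, 0.1676], 0.38), ([0.612, 0.0028, 0.1294], 0.28)]
top door_hinge [([0.4616, 0.1189, 0.126], 0.72)]
top cabinet [([0.4611, 0.1135, 0.0053], 0.44)]
top old_pack [([0.4904, -0.373, 0.0022], 0.71)]
```

View pics/scene0.png

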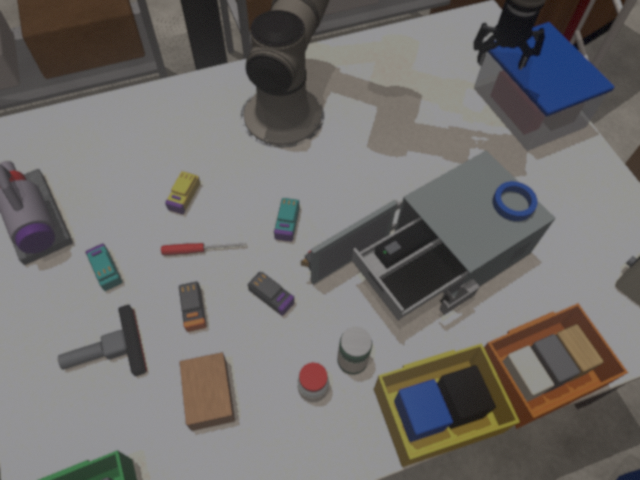

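View pics/top0.png

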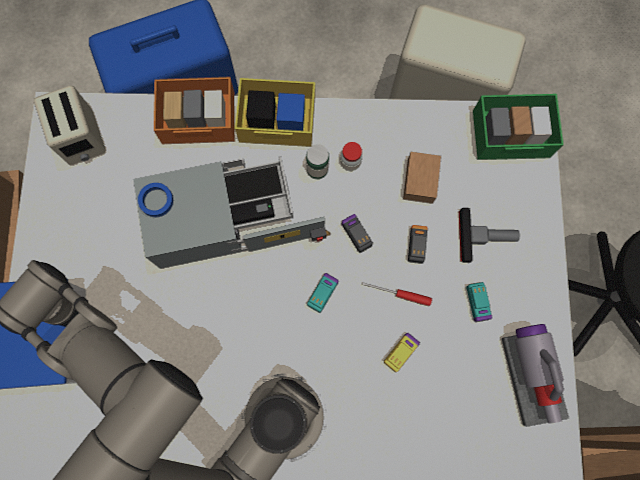

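Candidates in the scene picture: dark grey with a purple end at (271,292); turquoise at (287,218) and (102,265); yellow at (182,190); grey with an orange end at (192,305). Only (271,292) is dark grey with a purple end, so I take that as the pack. Next I confirm it in a crop and measure the geometry from depth.

```bash
cat > h.py <<'E'
import numpy as np, cv2
from bench import robot
def cloud(n):
    p,d=robot.camera(n); i=robot.camera_info(n)
    v,u=np.mgrid[:480,:640]
    c=np.stack([(u-i["cx"])/i["fx"]*d,(v-i["cy"])/i["fy"]*d,d],-1)
    w=(c-np.asarray(i["t"]))@np.asarray(i["R"])
    w[d<=0]=np.nan
    return p,d,w
def rect(pts):
    r=cv2.minAreaRect((pts*1000).astype(np.float32)); return r, cv2.boxPoints(r).round(1).tolist()
E
python3 - <<'E'
from h import *
for n in ("top","scene"):
    p,d,w=cloud(n)
    np.save(f"{n}_w.npy",w); cv2.imwrite(f"{n}_p.png",p)
    X,Y,Z=w[...,0],w[...,1],w[...,2]
    m=(abs(Z-.165)<.006)&(X>.38)&(X<.75)&(Y>.1)&(Y<.45)
    m=cv2.erode(m.astype(np.uint8),np.ones((3,3)))>0
    print(n,"cab top",rect(w[m][:,:2]),np.median(Z[m]))
    hsv=cv2.cvtColor(p,cv2.COLOR_BGR2HSV)
    reg=(X>.42)&(X<.6)&(Y>-.27)&(Y<-.12)
    m=reg&(Z>.015)&(Z<.06); print("pack",rect(w[m][:,:2]),m.sum(),np.nanpercentile(Z[m],[5,50,95]))
    m2=reg&(Z>.04)&(Z<.06); print("block",rect(w[m2][:,:2]))
    pu=m&(hsv[...,0]>120)&(hsv[...,0]<160)&(hsv[...,1]>80); print("purple",w[pu].mean(0),pu.sum())
    m=(Z>.1)&(Z<.16)&(X>.40)&(X<.53)&(Y>-.13)&(Y<.1)
    print("door pts",rect(w[m][:,:2]),m.sum())
p=cv2.imread("scene_p.png"); a=cv2.resize(p[260:325,235:315],None,fx=5,fy=5,interpolation=2)
t=cv2.imread("top_p.png"); b=cv2.resize(t[205:260,330:385],(385,325),interpolation=2)
cv2.imwrite("pics/crop1.png",np.hstack([a,b]))
cv2.imwrite("pics/crop2.png",cv2.resize(t[140:270,125:345],None,fx=3.5,fy=3.5,interpolation=2))
E
```

```text
top cab top (((536.362060546875, 258.16766357421875), (219.95291137695312, 266.6507263183594), 13.099594116210938), [[399.0, 363.1000061035156], [459.5, 103.4000015258789], [673.7000122070312, 153.1999969482422], [613.2999877929688, 412.8999938964844]]) 0.16438824955756606
pack (((510.53912353515625, -188.72689819335938), (108.51322174072266, 62.196170806884766), 31.826496124267578), [[448.0, -190.89999389648438], [480.79998779296875, -243.8000030517578], [573.0, -186.5], [540.2000122070312, -133.6999969482422]]) 611 [0.02456817 0.04155375 0.05224055]
block (((511.01513671875, -196.65087890625), (98.0761947631836, 42.36050033569336), 30.719369888305664), [[458.0, -203.5], [479.70001220703125, -239.89999389648438], [564.0, -189.8000030517578], [542.4000244140625, -153.39999389648438]])
purple [ 0.54798052 -0.1723476   0.0361863 ] 75
door pts (((504.8691101074219, 1.204345703125), (72.00480651855469, 207.43588256835938), 7.426323413848877), [[455.79998779296875, 99.4000015258789], [482.6000061035156, -106.30000305175781], [554.0, -97.0], [527.2000122070312, 108.69999694824219]]) 816
sc
[... 476 characters left out ...]
2, -185.10000610351562], [548.2999877929688, -144.6999969482422]]) 1031 [0.02166526 0.04067063 0.05140852]
block (((516.2867431640625, -193.17770385742188), (98.91426086425781, 40.5550651550293), 30.403949737548828), [[463.3999938964844, -200.6999969482422], [483.8999938964844, -235.6999969482422], [569.2000122070312, -185.60000610351562], [548.7000122070312, -150.6999969482422]])
purple [ 0.55153633 -0.17292716  0.0377275 ] 118
door pts (((507.7607421875, 1.7790069580078125), (68.5421142578125, 203.49598693847656), 8.056468963623047), [[459.6000061035156, 97.69999694824219], [488.1000061035156, -103.80000305175781], [556.0, -94.19999694824219], [527.4000244140625, 107.30000305175781]]) 1237
```

View pics/crop1.png

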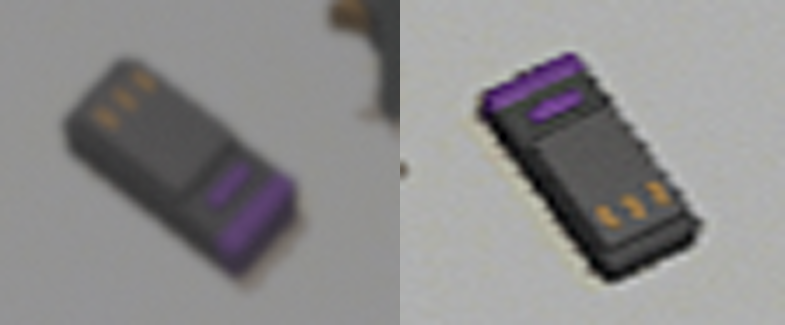

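View pics/crop2.png

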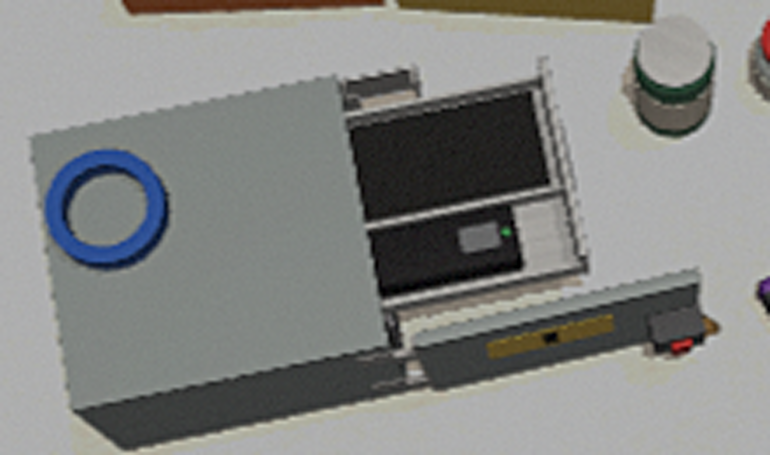

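The crop confirms the dark grey body with a purple end: (271,292) in scene and (357,232) in top. Next I refine the cabinet frame, the bay and the door line.

Run:
```python
from h import *
print(robot.tip_extent)
for n in ("top","scene"):
    w=np.load(f"{n}_w.npy"); p=cv2.imread(f"{n}_p.png")
    X,Y,Z=w[...,0],w[...,1],w[...,2]
    # cabinet top inliers limited
    m=(abs(Z-np.float64(.165))<.005)&(X>.38)&(X<.75)&(Y>.17)&(Y<.45)
    m=m|((abs(Z-.165)<.005)&(X>.50)&(X<.75)&(Y>.12)&(Y<.2))
    lab=cv2.connectedComponentsWithStats(m.astype(np.uint8)); k=1+lab[2][1:,4].argmax(); m=lab[1]==k
    r,b=rect(w[m][:,:2]); print(n,r,b)
    a=np.radians(103); ex=np.array([np.cos(a),np.sin(a)]); ey=np.array([-ex[1],ex[0]])
    C=np.array([.535,.2726])
    q=np.stack([(w[...,:2]-C)@ex,(w[...,:2]-C)@ey],-1)
    # top extents
    t=q[m]; print("top ext x",np.percentile(t[:,0],[.5,99.5]),"y",np.percentile(t[:,1],[.5,99.5]))
    reg=(q[...,0]<-.13)&(q[...,0]>-.32)&(abs(q[...,1])<.12)
    hsv=cv2.cvtColor(p,cv2.COLOR_BGR2HSV)
    mm=reg&(abs(Z-.098)<.006)&(hsv[...,2]<70); 
    print("mat",np.percentile(q[mm],[1,50,99],axis=0).round(4).tolist(),mm.sum())
    mp=reg&(Z>.135)&(Z<.156)&(q[...,0]<-.24); print("plate",np.percentile(q[mp],[2,50,98],axis=0).round(4).tolist(),mp.sum())
    md=(Z>.150)&(Z<.170)&(X<.53)&(Y<.10)&(Y>-.13)&(X>.4); print("doortop",np.percentile(q[md],[2,50,98],axis=0).round(4).tolist(),md.sum(), rect(w[md][:,:2]))
    for nm in ("can","jar","tape"): print(nm,[(x["position"],round(x["conf"],2)) for x in robot.place_of(n,nm)][:2])
```

```text
0.017
top ((533.7713623046875, 274.1944580078125), (222.6248321533203, 240.03543090820312), 13.408734321594238) [[397.70001220703125, 365.1000061035156], [453.29998779296875, 131.60000610351562], [669.9000244140625, 183.3000030517578], [614.2000122070312, 416.79998779296875]]
top ext x [-0.11665307  0.12024529] y [-0.10864293  0.11029164]
mat [[-0.2889, -0.0928], [-0.1951, -0.0499], [-0.1311, 0.1137]] 1195
plate [[-0.3161, -0.0942], [-0.2763, 0.0283], [-0.2436, 0.1123]] 220
doortop [[-0.3536, 0.0979], [-0.2565, 0.1071], [-0.1567, 0.1141]] 415 (((489.50299072265625, 0.44026947021484375), (16.47283363342285, 205.75575256347656), 15.300662994384766), [[454.3999938964844, 97.5], [508.70001220703125, -101.0], [524.5999755859375, -96.5999984741211], [470.29998779296875, 101.80000305175781]])
can [([0.7105, -0.071, 0.0025], 0.71), ([0.4908, -0.3702, 0.0016], 0.32)]
jar [([0.7433, -0.172, 0.0002], 0.74)]
tape [([0.5499, 0.3499, 0.1645], 0.67), ([0.7125, -0.0738, 0.0015], 0.61)]
scene ((536.0048217773438, 277.3133544921875), (222.13818359375, 244.6669921875), 13.301102638244629) [[399.79998779296875, 370.79998779296875], [456.1000061035156, 132.6999969482422], [672.2000122070312, 183.8000030517578], [615.9000244140625, 421.8999938964844]]
top ext x [-0.11553849  0.12221812] y [-0.11214655  0.10644456]
mat [[-0.2985, -0.0871], [-0.1924, -0.0431], [-0.1313, 0.0998]] 2131
plate [[-0.3136, -0.0992], [-0.2761, 0.0066], [-0.2463, 0.0982]] 587
doortop [[-0.3548, 0.0944], [-0.2622, 0.1004], [-0.1593, 0.1099]] 665 (((492.13848876953125, 1.1464004516601562), (16.19364356994629, 205.72177124023438), 15.300764083862305), [[457.20001220703125, 98.19999694824219], [511.5, -100.19999694824219], [527.0999755859375, -95.9000015258789], [472.79998779296875, 102.5]])
can [([0.716, -0.0733, -0.0024], 0.79)]
jar [([0.7445, -0.1738, 0.0048], 0.66)]
tape [([0.5529, 0.3475, 0.1644], 0.68)]
```

```bash
cat >> h.py <<'E'
from scipy.spatial.transform import Rotation as Ro
def delta(pos,yaw_deg):
    s=robot.state(); R0=Ro.from_euler('xyz',s["orientation"])
    R1=Ro.from_euler('xyz',[np.pi,0,np.radians(yaw_deg)])
    t=R0.inv().apply(np.array(pos)-s["tool_pos"])*1000
    r=np.degrees((R0.inv()*R1).as_rotvec())
    print("t",round(s["time_s"],2),"pos",s["tool_pos"].round(4),"rpy",np.degrees(s["orientation"]).round(2),"F",s["force"].round(2),"gap",round(s["finger_gap"],3)); print("delta",t.round(1),r.round(1))
E
python3 -c "
from h import *
delta([.513,-.191,.2],31)"
```

```text
t 1.2 pos [0.2367 0.4686 0.2483] rpy [180.    -0.   153.19] F [0.58 1.01 0.18] gap 0.996
delta [-544.  -464.1   48.3] [  0.   -0.  122.2]
```

Request:
step_arm --pt "-20 -17 0 0 0 5" --pt "-54 -46 0 0 0 12" --pt "-90 -77 0 0 0 20" --pt "-126 -107 0 0 0 28" --pt "-162 -138 0 0 0 36" --pt "-198 -169 0 0 0 44" --pt "-235 -200 0 0 0 52" --pt "-272 -232 0 0 0 60"

```text
time_s: 2.2
tool_pos: [0.3754, 0.1375, 0.2485]
orientation: [3.141, -0.0, 1.622]
force: [-0.4, -0.3, -0.1]
finger_gap: 1.003
```

```bash
python3 -c "
from h import *
delta([.513,-.191,.2],31)"
```

```text
t 2.2 pos [0.3754 0.1375 0.2485] rpy [ 1.7995e+02 -1.0000e-02  9.2940e+01] F [-0.36 -0.32 -0.09] gap 1.003
delta [-335.1  120.5   48.6] [ 0.  -0.  61.9]
```

Request:
step_arm --pt "-45 16 0 0 0 9" --pt "-95 34 5 0 0 18" --pt "-145 52 12 0 0 27" --pt "-195 70 20 0 0 36" --pt "-245 88 28 0 0 45" --pt "-290 104 36 0 0 54" --pt "-325 117 44 0 0 60" --pt "-335 120 48 0 0 62"

```text
time_s: 3.2
tool_pos: [0.5136, -0.1907, 0.1994]
orientation: [-3.141, 0.0, 0.541]
force: [-0.8, 0.2, 0.4]
finger_gap: 1.0
```

Run:
```python
from h import *
delta([.513,-.191,.2],31)
p,d,w=cloud("wrist"); cv2.imwrite("pics/w1.png",p)
X,Y,Z=w[...,0],w[...,1],w[...,2]
m=(X>.42)&(X<.6)&(Y>-.28)&(Y<-.11)&(Z>.012)&(Z<.06)
for lo,hi in((.012,.06),(.03,.042),(.044,.055)):
    k=m&(Z>lo)&(Z<hi); print(lo,k.sum(),rect(w[k][:,:2])) if k.sum()>10 else 0
print([(r["position"],round(r["conf"],2)) for r in robot.place_of("wrist","pack")])
```

```text
t 3.2 pos [ 0.5136 -0.1907  0.1994] rpy [-1.7997e+02  2.0000e-02  3.1000e+01] F [-0.82  0.17  0.36] gap 1.0
delta [-0.7 -0.1 -0.6] [-0.  0. -0.]
0.012 8420 (((513.1905517578125, -191.6891326904297), (104.5791015625, 46.1585693359375), 31.470394134521484), [[456.5, -199.3000030517578], [480.6000061035156, -238.6999969482422], [569.7999877929688, -184.10000610351562], [545.7000122070312, -144.6999969482422]])
0.03 3733 (((513.1223754882812, -191.64932250976562), (104.63113403320312, 45.743186950683594), 31.676929473876953), [[456.6000061035156, -199.6999969482422], [480.6000061035156, -238.60000610351562], [569.7000122070312, -183.60000610351562], [545.5999755859375, -144.6999969482422]])
0.044 4390 (((503.14361572265625, -197.9112548828125), (61.39949035644531, 39.69784164428711), 31.589426040649414), [[466.6000061035156, -197.10000610351562], [487.3999938964844, -230.89999389648438], [539.7000122070312, -198.6999969482422], [518.9000244140625, -164.89999389648438]])
[([0.5096, -0.1932, 0.0027], 0.83), ([0.3386, -0.097, -0.0019], 0.57)]
```

View pics/w1.png

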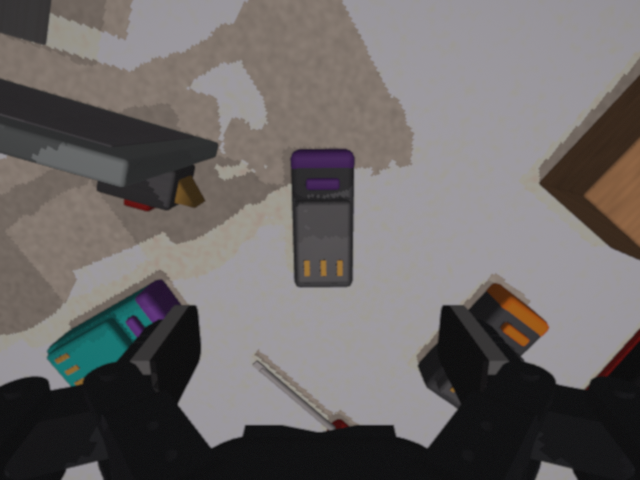

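The wrist picture shows the pack at (323,218) with its purple end up. Depth gives centre (0.513,-0.192) and yaw 31.6°, size 104.6 x 46.2 mm, which matches. I check the camera clearance, then descend.

Run:
```python
from h import *
i=robot.camera_info("wrist"); c=-np.asarray(i["R"]).T@np.asarray(i["t"]); print("cam",c)
delta([.511,-.193,.0305],31.6)
```

```text
cam [ 0.57296728 -0.15156869  0.32376826]
t 3.3 pos [ 0.5131 -0.1892  0.1996] rpy [-1.7992e+02  3.0000e-02  3.1160e+01] F [-0.26  0.9  -0.37] gap 0.996
delta [ -3.7   2.4 169.1] [-0.1  0.  -0.4]
```

Request:
step_arm --pt "-2 2 20 0 0 -0.5" --pt "-2 2 50 0 0 -0.5" --pt "-2 2 80 0 0 -0.5" --pt "-2 2 105 0 0 -0.5" --pt "-2 2 130 0 0 -0.5" --pt "-2 2 150 0 0 -0.5" --pt "-2 2 163 0 0 -0.5" --pt "-2 2 169 0 0 -0.5" --grip 100

```text
time_s: 4.3
tool_pos: [0.5126, -0.1908, 0.0312]
orientation: [-3.141, -0.0, 0.555]
force: [1.0, -0.4, 0.2]
finger_gap: 0.999
```

Request:
step_arm --pt "0 0 0 0 0 0" --pt "0 0 0 0 0 0" --pt "0 0 0 0 0 0" --pt "0 0 0 0 0 0" --pt "0 0 0 0 0 0" --pt "0 0 0 0 0 0" --pt "0 0 0 0 0 0" --pt "0 0 0 0 0 0" --grip 0 --grip_force 60

```text
time_s: 5.3
tool_pos: [0.5136, -0.1923, 0.0325]
orientation: [3.139, -0.002, 0.553]
force: [0.4, -0.3, 5.6]
finger_gap: 0.524
```

Request:
step_arm --pt "0 0 -5 0 0 0" --pt "0 0 -15 0 0 0" --pt "0 0 -40 0 0 0" --pt "0 0 -70 0 0 0" --pt "0 0 -105 0 0 0" --pt "0 0 -140 0 0 0" --pt "0 0 -165 0 0 0" --pt "0 0 -180 0 0 0"

```text
time_s: 6.3
tool_pos: [0.5126, -0.1916, 0.2127]
orientation: [3.141, -0.001, 0.553]
force: [0.1, 0.6, -6.3]
finger_gap: 0.524
```

Run:
```python
from h import *
p,d,w=cloud("wrist"); cv2.imwrite("pics/w2.png",p)
delta([.6,.1,.2],103.3)
```

```text
t 6.35 pos [ 0.5132 -0.1919  0.2141] rpy [ 1.7984e+02 -1.0000e-01  3.1700e+01] F [ 0.65 -1.28 -3.86] gap 0.523
delta [ 227.2 -202.8   13.9] [  0.2   0.  -71.6]
```

View pics/w2.png

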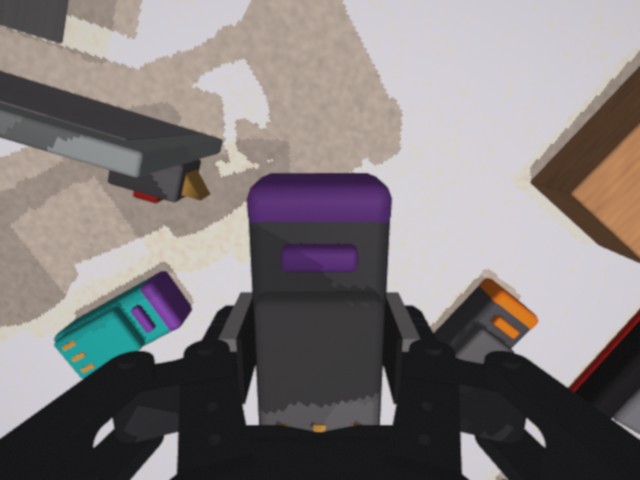

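Run:
```python
from h import *
delta([.64,.02,.25],103.3)
```

```text
t 6.35 pos [ 0.5132 -0.1919  0.2141] rpy [ 1.7984e+02 -1.0000e-01  3.1700e+01] F [ 0.65 -1.28 -3.86] gap 0.523
delta [ 219.2 -113.5  -35.9] [  0.2   0.  -71.6]
```

Request:
step_arm --pt "15 -8 -10 0 0 -6" --pt "45 -23 -20 0 0 -15" --pt "80 -41 -30 0 0 -25" --pt "115 -60 -36 0 0 -35" --pt "150 -78 -36 0 0 -45" --pt "185 -96 -36 0 0 -55" --pt "209 -108 -36 0 0 -65" --pt "219 -113 -36 0 0 -71.6"

```text
time_s: 7.35
tool_pos: [0.6396, 0.0214, 0.2454]
orientation: [-3.139, -0.001, 1.809]
force: [0.4, -0.8, -6.2]
finger_gap: 0.524
```

Run:
```python
from h import *
delta([.625,.097,.2],103.3)
p,d,w=cloud("wrist"); cv2.imwrite("pics/w3.png",p); np.save("w3.npy",w); cv2.imwrite("w3p.png",p)
print(robot.place_of("wrist","tray_bay"),robot.place_of("wrist","tray_front"))
```

```text
t 7.35 pos [0.6396 0.0214 0.2454] rpy [-1.7984e+02 -8.0000e-02  1.0366e+02] F [ 0.38 -0.77 -6.23] gap 0.524
delta [76.9  3.8 45.5] [-0.2 -0.1  0.4]
[{'position': [0.6245, 0.0973, 0.1005], 'conf': 0.82}] []
```

View pics/w3.png

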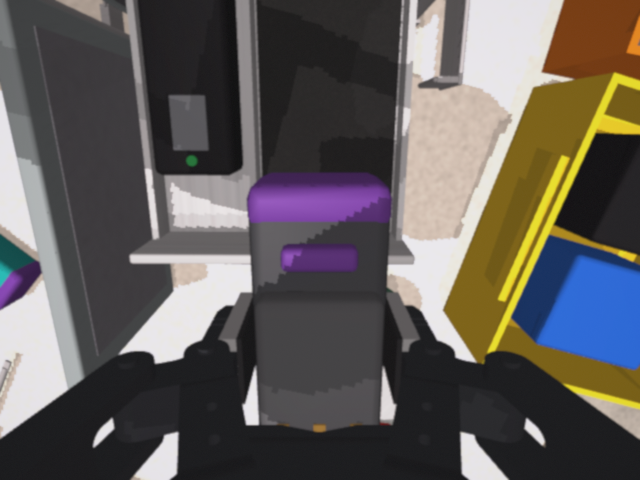

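The picture shows the bay (black mat, columns 258-397) ahead of the held pack, the charger at left (190,90) and the front plate at row ~250. I measure the walls and mat.

Run:
```python
from h import *
w=np.load("w3.npy"); p=cv2.imread("w3p.png")
for r in (20,60,100,130,150):
    row=w[r]; s=""
    for c in list(range(236,270,4))+list(range(384,420,4)):
        s+=f"{c}:({row[c][0]:.3f},{row[c][1]:.3f},{row[c][2]:.3f}) "
    print(r,s)
Z=w[...,2]
m=(abs(Z-.098)<.004); m[:, :245]=0; m[:,410:]=0; m[180:]=0
print("mat",m.sum(),rect(w[m][:,:2]))
# side wall lines: z .112-.122
for lo,hi in((235,262),(390,415)):
    k=(Z>.112)&(Z<.124); k[:,:lo]=0;k[:,hi:]=0;k[225:]=0
    q=w[k]; f=np.polyfit(q[:,1],q[:,0],1); print("wall",k.sum(),q.mean(0),f,np.degrees(np.arctan2(1,f[0])))
k=(Z>.143)&(Z<.155)
k[:200]=0;k[275:]=0;k[:,:125]=0;k[:,420:]=0;k[:,240:395]=0
print("plate",rect(w[k][:,:2]))
```

```text
20 236:(0.558,0.138,0.096) 240:(0.561,0.139,0.096) 244:(0.568,0.136,0.118) 248:(0.569,0.137,0.116) 252:(0.570,0.139,0.107) 256:(0.570,0.141,0.097) 260:(0.573,0.142,0.097) 264:(0.575,0.142,0.098) 268:(0.578,0.143,0.099) 384:(0.646,0.159,0.099) 388:(0.648,0.160,0.097) 392:(0.651,0.161,0.097) 396:(0.653,0.162,0.097) 400:(0.655,0.162,0.097) 404:(0.657,0.161,0.104) 408:(0.658,0.158,0.116) 412:(0.660,0.159,0.116) 416:(0.671,0.175,0.057) 
60 236:(0.565,0.115,0.106) 240:(0.565,0.117,0.096) 244:(0.571,0.116,0.116) 248:(0.574,0.116,0.117) 252:(0.575,0.117,0.112) 256:(0.575,0.119,0.097) 260:(0.577,0.120,0.098) 264:(0.580,0.120,0.098) 268:(0.582,0.121,0.097) 384:(0.652,0.138,0.097) 388:(0.655,0.139,0.098) 392:(0.657,0.140,0.097) 396:(0.660,0.140,0.098) 400:(0.662,0.140,0.099) 404:(0.662,0.139,0.111) 408:(0.664,0.138,0.116) 412:(0.666,0.139,0.117) 416:(0.689,0.162,-0.001) 
100 236:(0.570,0.093,0.112) 240:(0.569,0.093,0.096) 244:(0.572,0.094,0.097) 248:(0.578,0.094,0.117) 252:(0.580,0.095,0.118) 256:(0.580,0.096,0.101) 260:(0.582,0.097,0.097) 264:(0.584,0.097,0.098) 268:(0.587,0.098,0.098) 384:(0.
[... 1087 characters left out ...]
) 
mat 25260 (((618.1517944335938, 108.98457336425781), (100.57030487060547, 108.564697265625), 13.590778350830078), [[556.5, 149.89999389648438], [582.0, 44.400001525878906], [679.7999877929688, 68.0], [654.2999877929688, 173.60000610351562]])
wall 1709 [0.57723852 0.09533039 0.11643102] [-0.20736227  0.59700645] 101.71495538157173
wall 1808 [0.67106684 0.10939239 0.11625304] [-0.24374499  0.69773069] 103.69844602739072
plate (((613.7359619140625, 10.62775993347168), (165.4352264404297, 8.253707885742188), 13.638565063476562), [[532.4000244140625, -4.900000095367432], [534.2999877929688, -12.899999618530273], [695.0999755859375, 26.100000381469727], [693.0999755859375, 34.099998474121094]])
```

Run:
```python
from h import *
delta([.6263,.097,.145],103.6)
```

```text
t 7.5 pos [0.6392 0.02   0.2457] rpy [-1.7985e+02 -4.0000e-02  1.0324e+02] F [ 0.48  0.01 -4.53] gap 0.521
delta [ 77.8   5.3 100.8] [-0.2 -0.  -0.4]
```

Request:
step_arm --pt "20 1 0 0 0 0" --pt "45 3 0 0 0 0" --pt "67 5 0 0 0 0" --pt "77 5 15 0 0 0" --pt "77 5 40 0 0 0" --pt "77 5 65 0 0 0" --pt "77 5 88 0 0 0" --pt "77 5 100 0 0 0"

```text
time_s: 8.5
tool_pos: [0.6257, 0.0955, 0.1449]
orientation: [-3.138, -0.001, 1.802]
force: [0.3, 0.6, -4.6]
finger_gap: 0.525
```

Run:
```python
from h import *
p,d,w=cloud("wrist"); cv2.imwrite("pics/w4.png",p)
delta([.6263,.097,.130],103.6)
```

```text
t 8.55 pos [0.6254 0.0955 0.144 ] rpy [-1.7974e+02 -5.0000e-02  1.0327e+02] F [-0.1  -0.24 -6.85] gap 0.525
delta [ 1.3  1.3 13.9] [-0.3 -0.  -0.3]
```

View pics/w4.png

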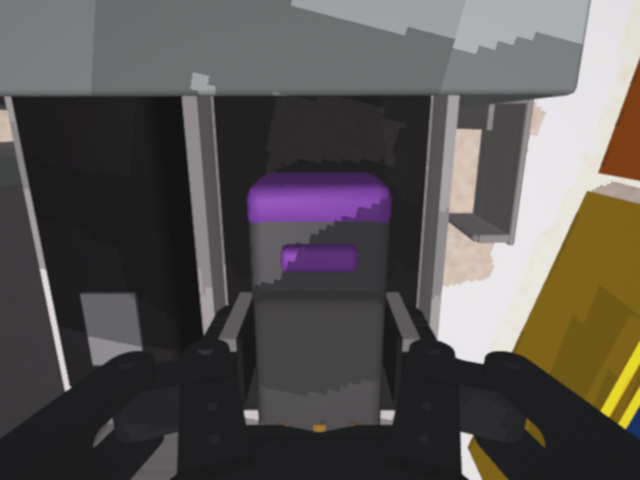

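Pack is lined up in the bay, with black mat visible on both sides (columns 215-435). Lowering gently.

Request:
step_arm --pt "0 1 3 0 0 0" --pt "0 1 6 0 0 0" --pt "0 1 9 0 0 0" --pt "0 1 11 0 0 0" --pt "0 1 12 0 0 0" --pt "0 1 13 0 0 0" --pt "0 1 13 0 0 0" --pt "0 1 13 0 0 0"

```text
time_s: 9.55
tool_pos: [0.6279, 0.0959, 0.1344]
orientation: [3.141, -0.0, 1.803]
force: [0.6, 0.8, -5.3]
finger_gap: 0.525
```

Request:
step_arm --pt "0 0 0.5 0 0 0" --pt "0 0 1 0 0 0" --pt "0 0 1.5 0 0 0" --pt "0 0 2 0 0 0" --pt "0 0 2 0 0 0" --pt "0 0 2 0 0 0" --pt "0 0 2 0 0 0" --pt "0 0 2 0 0 0"

```text
time_s: 10.55
tool_pos: [0.6278, 0.0959, 0.1323]
orientation: [3.142, -0.0, 1.803]
force: [-0.2, 0.2, -5.3]
finger_gap: 0.522
```

Request:
step_arm --pt "0 0 0.5 0 0 0" --pt "0 0 1 0 0 0" --pt "0 0 1.5 0 0 0" --pt "0 0 2 0 0 0" --pt "0 0 2 0 0 0" --pt "0 0 2 0 0 0" --pt "0 0 2 0 0 0" --pt "0 0 2 0 0 0"

```text
time_s: 11.55
tool_pos: [0.6278, 0.0959, 0.1306]
orientation: [3.141, -0.0, 1.803]
force: [-2.2, -0.2, -0.5]
finger_gap: 0.523
```

The weight has transferred to the mat. Lowering one more millimetre, then opening partly; the outer width stays inside the 90 mm bay.

Request:
step_arm --pt "0 0 0.5 0 0 0" --pt "0 0 0.7 0 0 0" --pt "0 0 0.7 0 0 0" --pt "0 0 0.7 0 0 0" --pt "0 0 0.7 0 0 0" --pt "0 0 0.7 0 0 0" --pt "0 0 0.7 0 0 0" --pt "0 0 0.7 0 0 0"

```text
time_s: 12.55
tool_pos: [0.6278, 0.0959, 0.1305]
orientation: [3.141, 0.0, 1.803]
force: [-4.3, -0.6, 4.3]
finger_gap: 0.521
```

Request:
step_arm --pt "0 0 0 0 0 0" --pt "0 0 0 0 0 0" --pt "0 0 0 0 0 0" --pt "0 0 0 0 0 0" --pt "0 0 0 0 0 0" --pt "0 0 0 0 0 0" --pt "0 0 0 0 0 0" --pt "0 0 0 0 0 0" --grip 65

```text
time_s: 13.55
tool_pos: [0.6278, 0.0959, 0.1296]
orientation: [3.142, -0.0, 1.803]
force: [0.3, 0.3, 0.5]
finger_gap: 0.653
```

Request:
step_arm --pt "0 0 -4 0 0 0" --pt "0 0 -12 0 0 0" --pt "0 0 -25 0 0 0" --pt "0 0 -45 0 0 0" --pt "0 0 -65 0 0 0" --pt "0 0 -85 0 0 0" --pt "0 0 -98 0 0 0" --pt "0 0 -105 0 0 0"

```text
time_s: 14.55
tool_pos: [0.628, 0.0959, 0.2358]
orientation: [3.14, 0.0, 1.803]
force: [-0.5, 0.1, -0.0]
finger_gap: 0.651
```

Run:
```python
from h import *
p,d,w=cloud("wrist"); cv2.imwrite("pics/w5.png",p)
X,Y,Z=w[...,0],w[...,1],w[...,2]
m=(Z>.139)&(Z<.152)&(X>.58)&(X<.67)&(Y>.04)&(Y<.17)
k=m&(Z>.1405)&(Z<.1495); print("block",rect(w[k][:,:2]),np.median(Z[k]))
k=(Z>.125)&(Z<.152)&(X>.57)&(X<.68)&(Y>.035)&(Y<.17); print("all",rect(w[k][:,:2]))
k=(Z>.127)&(Z<.139)&(X>.585)&(X<.66)&(Y>.035)&(Y<.17); print("body",np.median(Z[k]),k.sum())
delta([.63,-.05,.235],103.5)
```

```text
block (((628.4293212890625, 92.28736114501953), (40.0709114074707, 74.81068420410156), 13.286555290222168), [[600.2999877929688, 124.0999984741211], [617.5, 51.29999923706055], [656.5, 60.5], [639.2999877929688, 133.3000030517578]]) 0.1450102972180529
all (((605.8809814453125, 92.26882934570312), (89.86868286132812, 104.45671081542969), 13.389904022216797), [[550.0999755859375, 132.6999969482422], [574.2999877929688, 31.100000381469727], [661.7000122070312, 51.900001525878906], [637.5, 153.5]])
body 0.13277738039286877 5501
t 14.6 pos [0.6281 0.0959 0.2362] rpy [1.7989e+02 2.0000e-02 1.0330e+02] F [0.53 0.07 0.71] gap 0.648
delta [-142.4  -31.7    1.2] [ 0.1  0.  -0.2]
```

View pics/w5.png

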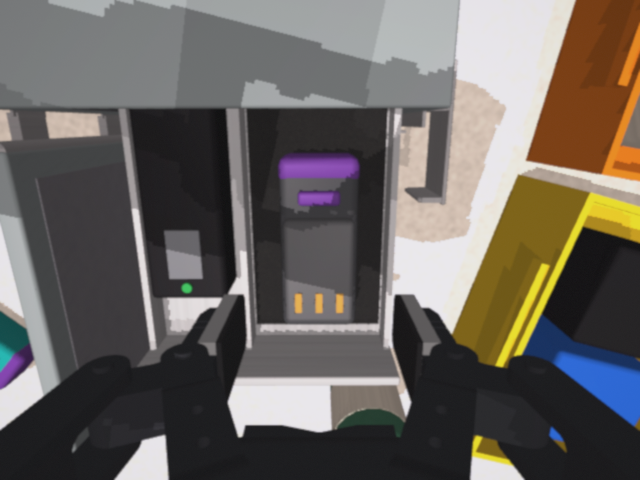

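The pack lies flat and centred in the bay: block top at z=0.145 and body top at 0.133, both as expected. Now I go in front of the plate with the fingers shut.

Request:
step_arm --pt "-15 0 0 0 0 0" --pt "-45 0 0 0 0 0" --pt "-80 0 0 0 0 0" --pt "-110 0 0 0 0 0" --pt "-132 0 0 0 0 0" --pt "-138 0 20 0 0 0" --pt "-138 0 40 0 0 0" --pt "-138 0 50 0 0 0" --grip 0

```text
time_s: 15.6
tool_pos: [0.6589, -0.0388, 0.1828]
orientation: [-3.139, -0.001, 1.803]
force: [-0.1, -0.5, 0.2]
finger_gap: 0.001
```

Run:
```python
from h import *
p,d,w=cloud("wrist"); cv2.imwrite("pics/w6.png",p)
X,Y,Z=w[...,0],w[...,1],w[...,2]
k=(Z>.140)&(Z<.156)&(X>.5)&(X<.72)&(Y>-.05)&(Y<.05); print(k.sum(),rect(w[k][:,:2]))
delta([.625,-.037,.142],103.5)
```

```text
7318 (((612.701416015625, 10.01640510559082), (166.06336975097656, 7.775890350341797), 13.429878234863281), [[531.0, -5.5], [532.7999877929688, -13.0], [694.4000244140625, 25.5], [692.5999755859375, 33.099998474121094]])
t 15.65 pos [ 0.6587 -0.0386  0.182 ] rpy [-1.7980e+02 -9.0000e-02  1.0329e+02] F [-0.42  0.02 -0.75] gap -0.0
delta [  9.2 -32.3  40.1] [-0.2 -0.1 -0.2]
```

View pics/w6.png

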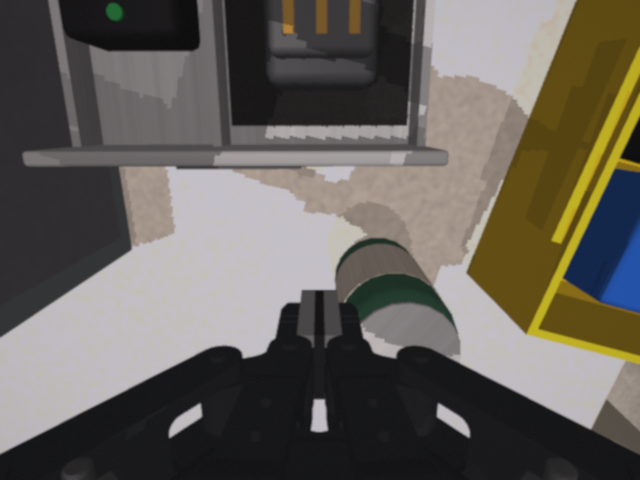

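The shut fingertips (320,310) are level with the can (400,300), and the plate is at row ~157. I move left first, then down.

Request:
step_arm --pt "0 -10 0 0 0 0" --pt "0 -24 0 0 0 0" --pt "0 -34 0 0 0 0" --pt "0 -36 10 0 0 0" --pt "0 -36 25 0 0 0" --pt "0 -36 36 0 0 0" --pt "0 -36 40 0 0 0" --pt "0 -36 40 0 0 0"

```text
time_s: 16.65
tool_pos: [0.6245, -0.0466, 0.144]
orientation: [-3.141, -0.0, 1.803]
force: [-0.5, -0.1, -0.8]
finger_gap: -0.003
```

Run:
```python
from h import *
ex=np.array([-.2334,.9724]); pl=np.array([.6137,.0055])
e=pl-ex*.011; f=e+.157*ex
delta([*e,.142],103.5); delta([*f,.142],103.5)
```

```text
t 16.65 pos [ 0.6245 -0.0466  0.144 ] rpy [-1.7996e+02 -2.0000e-02  1.0330e+02] F [-0.47 -0.12 -0.78] gap -0.003
delta [42.2  1.5  2.1] [-0.  -0.  -0.2]
t 16.65 pos [ 0.6245 -0.0466  0.144 ] rpy [-1.7996e+02 -2.0000e-02  1.0330e+02] F [-0.47 -0.12 -0.78] gap -0.003
delta [199.2   1.    2.1] [-0.  -0.  -0.2]
```

Contact is expected near 42 mm and home near 199 mm. I push slowly so the pack doesn't slide.

Request:
step_arm --pt "12 1 0 0 0 0" --pt "24 1 0 0 0 0" --pt "34 1 0 0 0 0" --pt "40 1 0 0 0 0" --pt "45 1 0 0 0 0" --pt "52 1 0 0 0 0" --pt "60 1 0 0 0 0" --pt "70 1 0 0 0 0"

```text
time_s: 17.65
tool_pos: [0.6094, 0.0219, 0.1448]
orientation: [3.141, 0.0, 1.802]
force: [-0.4, -2.7, 0.8]
finger_gap: -0.001
```

Request:
step_arm --pt "11 0 0 0 0 0" --pt "23 0 0 0 0 0" --pt "35 0 0 0 0 0" --pt "47 0 0 0 0 0" --pt "59 0 0 0 0 0" --pt "71 0 0 0 0 0" --pt "82 0 0 0 0 0" --pt "90 0 0 0 0 0"

```text
time_s: 18.65
tool_pos: [0.5884, 0.1101, 0.1445]
orientation: [-3.141, -0.0, 1.803]
force: [0.5, -2.4, 1.2]
finger_gap: 0.005
```

Request:
step_arm --pt "5 0 0 0 0 0" --pt "10 0 0 0 0 0" --pt "15 0 0 0 0 0" --pt "20 0 0 0 0 0" --pt "24 0 0 0 0 0" --pt "27 0 0 0 0 0" --pt "29 0 0 0 0 0" --pt "30 0 0 0 0 0"

```text
time_s: 19.65
tool_pos: [0.5817, 0.1385, 0.1446]
orientation: [-3.141, -0.0, 1.803]
force: [-0.9, -1.1, 0.1]
finger_gap: 0.002
```

Run:
```python
from h import *
ex=np.array([-.2334,.9724]); pl=np.array([.6137,.0055])
delta([*(pl+.146*ex),.142],103.5)
p,d,w=cloud("wrist"); cv2.imwrite("pics/w7.png",p)
```

```text
t 19.65 pos [0.5817 0.1385 0.1446] rpy [-179.99   -0.    103.3 ] F [-0.86 -1.05  0.09] gap 0.002
delta [9.2 0.1 2.6] [-0.  -0.  -0.2]
```

View pics/w7.png

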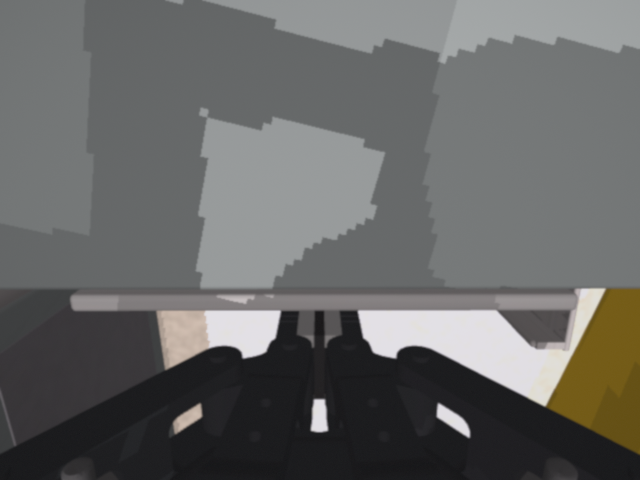

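Request:
step_arm --pt "1 0 0 0 0 0" --pt "2 0 0 0 0 0" --pt "3 0 0 0 0 0" --pt "4 0 0 0 0 0" --pt "5 0 0 0 0 0" --pt "6 0 0 0 0 0" --pt "7 0 0 0 0 0" --pt "7 0 0 0 0 0"

```text
time_s: 20.7
tool_pos: [0.5803, 0.1455, 0.1447]
orientation: [3.141, -0.0, 1.803]
force: [-0.4, -0.3, -0.2]
finger_gap: -0.0
```

Request:
step_arm --pt "0.5 0 0 0 0 0" --pt "1 0 0 0 0 0" --pt "1.5 0 0 0 0 0" --pt "2 0 0 0 0 0" --pt "2.5 0 0 0 0 0" --pt "3 0 0 0 0 0" --pt "3 0 0 0 0 0" --pt "3 0 0 0 0 0"

```text
time_s: 21.7
tool_pos: [0.5796, 0.1483, 0.1447]
orientation: [3.141, -0.0, 1.803]
force: [0.7, -0.7, 0.4]
finger_gap: -0.006
```

Request:
step_arm --pt "0.5 0 0 0 0 0" --pt "1 0 0 0 0 0" --pt "1.5 0 0 0 0 0" --pt "2 0 0 0 0 0" --pt "2.5 0 0 0 0 0" --pt "3 0 0 0 0 0" --pt "3 0 0 0 0 0" --pt "3 0 0 0 0 0"

```text
time_s: 22.7
tool_pos: [0.5795, 0.1485, 0.1448]
orientation: [3.141, 0.004, 1.802]
force: [3.6, -11.8, -0.3]
finger_gap: 0.004
```

Run:
```python
from h import *
delta([.578,.159,.1447],103.5)
p,d,w=cloud("wrist")
X,Y,Z=w[...,0],w[...,1],w[...,2]
ex=np.array([-.2334,.9724])
s=w[...,:2]@ex
k=(Z>.143)&(Z<.155)&(X>.49)&(X<.7)&(Y>.08)&(Y<.2); print("plate s pct",np.percentile(s[k],[2,10,50,90]).round(4),k.sum())
k=(abs(Z-.165)<.004)&(Y>.09)&(Y<.3)&(X>.48)&(X<.66); print("cab top s min",np.percentile(s[k],[.1,.5,2]).round(4))
```

```text
t 22.7 pos [0.5795 0.1485 0.1448] rpy [179.99   0.23 103.26] F [  3.64 -11.77  -0.33] gap 0.004
delta [10.6  0.9  0. ] [ 0.   0.2 -0.2]
plate s pct [0.0167 0.017  0.0174 0.0179] 438
cab top s min [0.0065 0.0216 0.0274]
```

The tray is home: 12 N at the stop, and the plate sits about 4-5 mm proud of the cabinet front. I back off, rise, and re-measure the door.

Request:
step_arm --pt "-15 0 0 0 0 0" --pt "-45 0 0 0 0 0" --pt "-60 0 -15 0 0 0" --pt "-65 0 -40 0 0 0" --pt "-65 0 -65 0 0 0" --pt "-65 0 -85 0 0 0" --pt "-65 0 -95 0 0 0" --pt "-65 0 -95 0 0 0"

```text
time_s: 23.75
tool_pos: [0.5939, 0.088, 0.2405]
orientation: [3.14, -0.0, 1.803]
force: [-0.6, -0.1, -0.9]
finger_gap: -0.003
```

Run:
```python
from h import *
t=[]
for n in ("top","scene","wrist"):
    p,d,w=cloud(n); cv2.imwrite(f"pics/{n}8.png",p)
    X,Y,Z=w[...,0],w[...,1],w[...,2]
    m=(Z>.154)&(Z<.168)&(X<.55)&(Y<.105)&(Y>-.12)&(X>.4)
    if m.sum()>20: print(n,"door",m.sum(),rect(w[m][:,:2]))
    if n!="wrist":
        for nm in ("door_hinge","door_push"): print(n,nm,[(x["position"],round(x["conf"],2)) for x in robot.place_of(n,nm)][:2])
H=np.array([.460,.1175]); th=1.534; a=np.radians(103.4)-th
u=np.array([np.sin(a),-np.cos(a)]); nn=-np.array([np.cos(a),np.sin(a)])
print(np.degrees(a),H+.185*u,nn)
delta([*(H+.185*u+.047*nn),.24],np.degrees(a))
```

```text
top door 309 (((492.6328430175781, -12.817817687988281), (14.936529159545898, 178.10406494140625), 14.553108215332031), [[463.0, 71.5], [507.79998779296875, -100.9000015258789], [522.2000122070312, -97.0999984741211], [477.5, 75.30000305175781]])
top door_hinge [([0.461, 0.1169, 0.1267], 0.96)]
top door_push [([0.5044, -0.0627, 0.1268], 0.56)]
scene door 598 (((491.5442810058594, 4.170631408691406), (14.850855827331543, 210.80630493164062), 15.02876091003418), [[457.0, 104.0], [511.70001220703125, -99.5999984741211], [526.0, -95.69999694824219], [471.3999938964844, 107.9000015258789]])
scene door_hinge [([0.4616, 0.1165, 0.1276], 0.95)]
scene door_push [([0.5044, -0.0682, 0.1248], 0.84)]
wrist door 5920 (((480.0008850097656, 42.124900817871094), (13.28630256652832, 132.37252807617188), 14.705939292907715), [[456.79998779296875, 104.5], [490.3999938964844, -23.600000381469727], [503.20001220703125, -20.200000762939453], [469.6000061035156, 107.80000305175781]])
15.508274226931722 [ 0.50946484 -0.06076449] [-0.96359185 -0.26737753]
t 24.1 pos [0.5935 0.0878 0.2389] rpy [-1.7993e+02 -2.0000e-02  1.0330e+02] F [-0.05  0.28 -0.24] gap 0.0
delta [-127.1 -162.9   -0.9] [-0.1  0.  87.8]
```

View pics/top8.png

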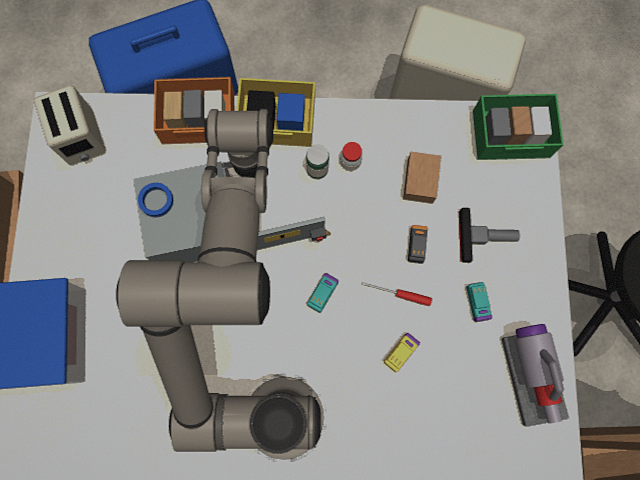

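```bash
cat >> h.py <<'E'
H=np.array([.461,.1165])
def door(th,off,z=.137,rho=.185):
    a=np.radians(103.4)-th
    u=np.array([np.sin(a),-np.cos(a)]); nn=-np.array([np.cos(a),np.sin(a)])
    return [*(H+rho*u+(.006+.011+off)*nn),z],np.degrees(a)
def plan(th0,off0,ths,offs):
    "deltas in mm/deg from ideal pose (th0,off0)"
    p0,y0=door(th0,off0); R0=Ro.from_euler('xyz',[np.pi,0,np.radians(y0)])
    for t,o in zip(ths,offs):
        p,y=door(t,o); v=R0.inv().apply(np.array(p)-np.array(p0))*1000
        print(round(t,3),v.round(1)[:2],"rz",round(-(y-y0),1))
E
python3 - <<'E'
from h import *
delta(*door(1.548,.035,.24))
E
```

```text
t 24.1 pos [0.5935 0.0878 0.2389] rpy [-1.7993e+02 -2.0000e-02  1.0330e+02] F [-0.05  0.28 -0.24] gap 0.0
delta [-127.9 -169.8   -0.9] [-0.1  0.  88.6]
```

Request:
step_arm --pt "-15 -20 0 0 0 8" --pt "-35 -45 0 0 0 18" --pt "-55 -72 0 0 0 28" --pt "-75 -98 0 0 0 38" --pt "-93 -124 0 0 0 48" --pt "-110 -147 0 0 0 58" --pt "-123 -164 0 0 0 68" --pt "-128 -170 0 0 0 78"

```text
time_s: 25.1
tool_pos: [0.457, -0.0766, 0.2396]
orientation: [-3.141, 0.0, 0.435]
force: [0.1, -0.5, -0.3]
finger_gap: -0.001
```

Run:
```python
from h import *
delta(*door(1.548,.035,.137))
```

```text
t 25.1 pos [ 0.457  -0.0766  0.2396] rpy [-1.7999e+02  1.0000e-02  2.4900e+01] F [ 0.07 -0.47 -0.35] gap -0.001
delta [  1.1  -0.6 102.6] [-0.   0.  10.2]
```

Request:
step_arm --pt "1 -1 8 0 0 6" --pt "1 -1 25 0 0 10.2" --pt "1 -1 45 0 0 10.2" --pt "1 -1 65 0 0 10.2" --pt "1 -1 80 0 0 10.2" --pt "1 -1 92 0 0 10.2" --pt "1 -1 99 0 0 10.2" --pt "1 -1 102 0 0 10.2"

```text
time_s: 26.1
tool_pos: [0.4583, -0.0745, 0.1374]
orientation: [-3.141, 0.0, 0.264]
force: [-0.4, -0.0, 0.0]
finger_gap: -0.001
```

Run:
```python
from h import *
p,d,w=cloud("wrist"); cv2.imwrite("pics/w9.png",p)
delta(*door(1.548,.035,.137))
plan(1.548,.035,np.array([1.548,1.548,1.548,1.54,1.48,1.40,1.32,1.24]),[.02,.008,.002,0,0,0,0,0])
```

```text
t 26.15 pos [ 0.4582 -0.0745  0.1373] rpy [-1.7999e+02  1.0000e-02  1.5100e+01] F [0.03 0.47 0.06] gap -0.002
delta [-0.8  1.   0.3] [-0.   0.   0.4]
1.548 [15. -0.] rz -0.0
1.548 [27. -0.] rz -0.0
1.548 [33.  0.] rz -0.0
1.54 [36.5  0.1] rz -0.5
1.48 [47.6  0.7] rz -3.9
1.4 [62.5  0.5] rz -8.5
1.32 [77.3 -0.9] rz -13.1
1.24 [91.9 -3.6] rz -17.6
```

View pics/w9.png

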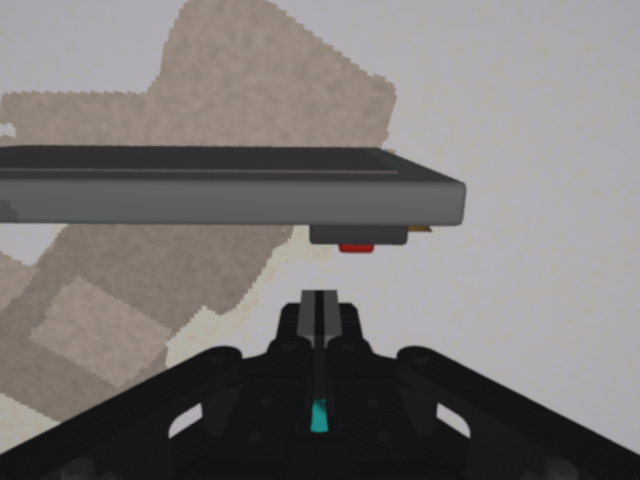

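The door's outer face (row ~223) lies square to the shut fingers (320,290), and the latch case is at (358,235) below the finger height. Approaching and swinging slowly.

Request:
step_arm --pt "12 0 0 0 0 0" --pt "24 0 0 0 0 0" --pt "30 0 0 0 0 0" --pt "34 0 0 0 0 0" --pt "38 0 0 0 0 -1" --pt "45 0.5 0 0 0 -3" --pt "53 0.5 0 0 0 -5.5" --pt "62 0.5 0 0 0 -8.5"

```text
time_s: 27.15
tool_pos: [0.5187, -0.0587, 0.1376]
orientation: [-3.141, -0.0, 0.415]
force: [-0.4, -0.4, 0.3]
finger_gap: -0.004
```

Run:
```python
from h import *
p,d,w=cloud("wrist"); cv2.imwrite("pics/w10.png",p)
X,Y,Z=w[...,0],w[...,1],w[...,2]
m=(Z>.154)&(Z<.168); m[:100]=0; m[300:]=0; print(rect(w[m][:,:2]))
delta(*door(1.4,0,.137))
plan(1.4,0,1.4-np.arange(1,9)*.06,[0]*8)
```

```text
(((529.752197265625, -22.4488525390625), (1.932623267173767, 128.88534545898438), 24.25029945373535), [[502.3999938964844, 35.900001525878906], [555.2999877929688, -81.5999984741211], [557.0999755859375, -80.80000305175781], [504.20001220703125, 36.70000076293945]])
t 27.2 pos [ 0.5198 -0.0585  0.1377] rpy [ 1.7997e+02 -7.0000e-02  2.3900e+01] F [ 1.19 -0.32  0.74] gap -0.001
delta [-2.1  0.9  0.7] [ 0.  -0.1  0.7]
1.34 [11.1  0.7] rz -3.4
1.28 [22.3  0.7] rz -6.9
1.22 [33.4  0.1] rz -10.3
1.16 [44.5 -1.3] rz -13.8
1.1 [55.4 -3.2] rz -17.2
1.04 [66.3 -5.9] rz -20.6
0.98 [76.9 -9.1] rz -24.1
0.92 [ 87.4 -13.1] rz -27.5
```

View pics/w10.png

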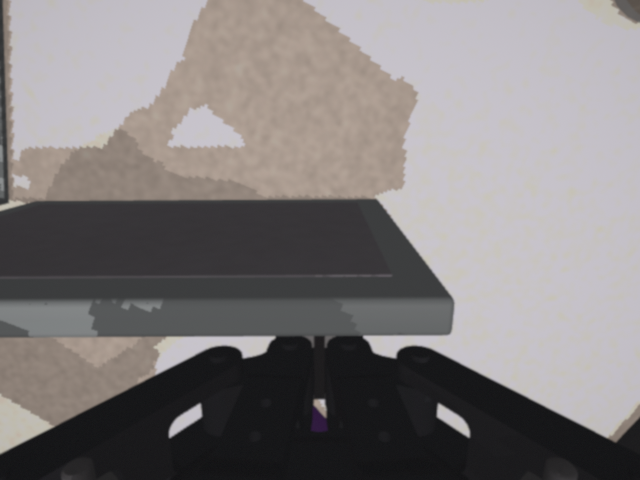

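Contact confirmed: the door moves and stays square to the fingers. Continuing along the arc.

Request:
step_arm --pt "11 1 0 0 0 -3.5" --pt "22 1 0 0 0 -7" --pt "33 0 0 0 0 -10.5" --pt "44 -1 0 0 0 -14" --pt "55 -3 0 0 0 -17" --pt "66 -6 0 0 0 -20.5" --pt "77 -9 0 0 0 -24" --pt "87 -13 0 0 0 -27.5"

```text
time_s: 28.2
tool_pos: [0.5932, -0.0119, 0.1376]
orientation: [3.141, -0.0, 0.894]
force: [-0.5, -0.2, 0.8]
finger_gap: 0.006
```

Run:
```python
from h import *
delta(*door(.92,0,.137))
plan(.92,0,.92-np.arange(1,9)*.06,[0]*8)
```

```text
t 28.2 pos [ 0.5932 -0.0119  0.1376] rpy [179.99  -0.    51.24] F [-0.46 -0.2   0.78] gap 0.006
delta [-1.4  1.3  0.6] [ 0.  -0.   0.6]
0.86 [11.1  0.7] rz -3.4
0.8 [22.3  0.7] rz -6.9
0.74 [33.4  0.1] rz -10.3
0.68 [44.5 -1.3] rz -13.8
0.62 [55.4 -3.2] rz -17.2
0.56 [66.3 -5.9] rz -20.6
0.5 [76.9 -9.1] rz -24.1
0.44 [ 87.4 -13.1] rz -27.5
```

Request:
step_arm --pt "11 2 0 0 0 -3.5" --pt "22 2 0 0 0 -7" --pt "33 1 0 0 0 -10" --pt "44 0 0 0 0 -13.5" --pt "55 -2 0 0 0 -17" --pt "66 -5 0 0 0 -20.5" --pt "76 -8 0 0 0 -23.5" --pt "86 -12 0 0 0 -27"

```text
time_s: 29.2
tool_pos: [0.6377, 0.0629, 0.1376]
orientation: [3.141, -0.0, 1.366]
force: [0.1, -0.5, 0.7]
finger_gap: -0.0
```

Run:
```python
from h import *
delta(*door(.44,0,.137))
plan(.44,0,[.40,.36,.33,.30,.27,.24,.22,.20],[0]*8)
p,d,w=cloud("wrist"); cv2.imwrite("pics/w11.png",p)
X,Y,Z=w[...,0],w[...,1],w[...,2]
m=(Z>.154)&(Z<.161); m[:200]=0; m[345:]=0; print(m.sum(),rect(w[m][:,:2]))
```

```text
t 29.2 pos [0.6377 0.0629 0.1376] rpy [179.99  -0.    78.27] F [ 0.09 -0.54  0.68] gap -0.0
delta [-0.7  1.1  0.6] [ 0.  -0.   0.1]
0.4 [7.4 0.5] rz -2.3
0.36 [14.8  0.8] rz -4.6
0.33 [20.4  0.7] rz -6.3
0.3 [26.   0.6] rz -8.0
0.27 [31.5  0.2] rz -9.7
0.24 [37.1 -0.3] rz -11.5
0.22 [40.8 -0.7] rz -12.6
0.2 [44.5 -1.3] rz -13.8
16585 (((612.9735717773438, 86.65458679199219), (17.48734474182129, 128.68641662597656), 79.25455474853516), [[548.0999755859375, 90.0999984741211], [674.5999755859375, 66.0999984741211], [677.7999877929688, 83.19999694824219], [551.4000244140625, 107.19999694824219]])
```

View pics/w11.png

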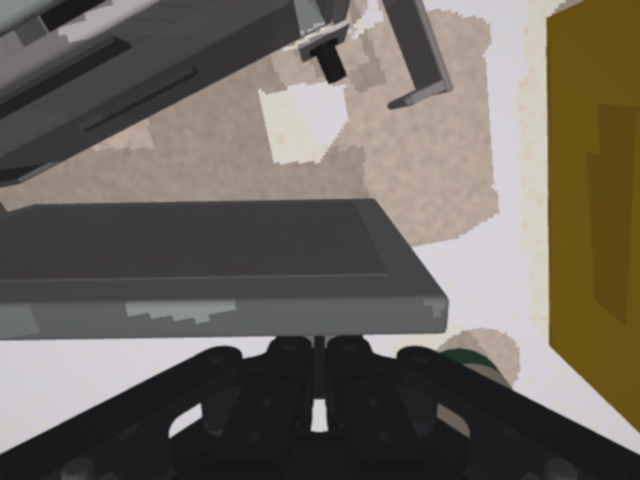

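The picture shows the buffer pin (330,65) and strike (420,90) ahead, with the door still square. Continuing, slower.

Request:
step_arm --pt "7 1 0 0 0 -2.3" --pt "14 2 0 0 0 -4.6" --pt "20 2 0 0 0 -6.3" --pt "26 2 0 0 0 -8" --pt "31 1 0 0 0 -9.7" --pt "36 1 0 0 0 -11.4" --pt "40 0 0 0 0 -12.6" --pt "44 0 0 0 0 -13.7"

```text
time_s: 30.25
tool_pos: [0.6464, 0.1057, 0.1376]
orientation: [-3.141, -0.0, 1.603]
force: [-0.2, -0.1, 1.2]
finger_gap: 0.002
```

Run:
```python
from h import *
delta(*door(.20,0,.137))
plan(.20,0,[.185,.17,.155,.14,.13,.12,.11,.10],[0]*8)
```

```text
t 30.25 pos [0.6464 0.1057 0.1376] rpy [-179.99   -0.     91.87] F [-0.21 -0.13  1.19] gap 0.002
delta [0.1 0.1 0.6] [-0.  -0.  -0.1]
0.185 [2.8 0.2] rz -0.9
0.17 [5.6 0.4] rz -1.7
0.155 [8.3 0.6] rz -2.6
0.14 [11.1  0.7] rz -3.4
0.13 [13.   0.7] rz -4.0
0.12 [14.8  0.8] rz -4.6
0.11 [16.7  0.8] rz -5.2
0.1 [18.6  0.8] rz -5.7
```

Request:
step_arm --pt "2.5 0 0 0 0 -0.9" --pt "5 0.5 0 0 0 -1.7" --pt "7.5 0.5 0 0 0 -2.5" --pt "9.5 0.5 0 0 0 -3.1" --pt "11.5 0.5 0 0 0 -3.6" --pt "13 0.5 0 0 0 -4" --pt "14 0.5 0 0 0 -4.3" --pt "15 0.5 0 0 0 -4.6"

```text
time_s: 31.25
tool_pos: [0.6465, 0.1205, 0.1376]
orientation: [3.141, -0.0, 1.683]
force: [-0.0, -1.0, -0.3]
finger_gap: 0.006
```

Run:
```python
from h import *
delta(*door(.12,0,.137))
p,d,w=cloud("wrist"); cv2.imwrite("pics/w12.png",p)
```

```text
t 31.25 pos [0.6465 0.1205 0.1376] rpy [179.99  -0.    96.41] F [-0.03 -0.96 -0.26] gap 0.006
delta [0.1 0.2 0.6] [ 0.  -0.  -0.1]
```

View pics/w12.png

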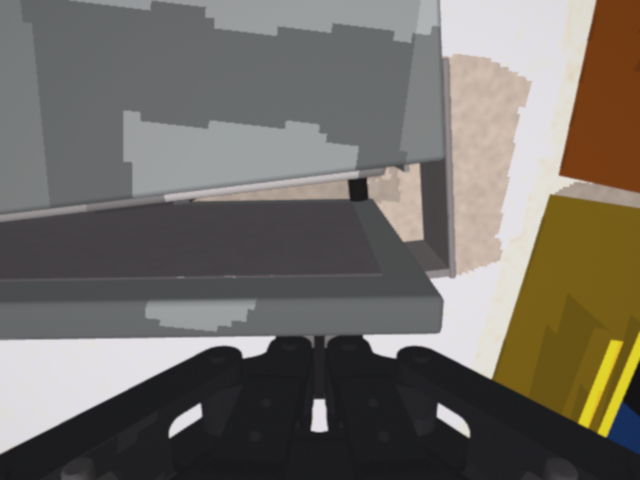

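Request:
step_arm --pt "0.5 0 0 0 0 -0.15" --pt "1 0 0 0 0 -0.3" --pt "1.5 0 0 0 0 -0.45" --pt "2 0 0 0 0 -0.6" --pt "2.5 0 0 0 0 -0.8" --pt "3 0 0 0 0 -0.9" --pt "3.5 0 0 0 0 -1.1" --pt "4 0 0 0 0 -1.2"

```text
time_s: 32.3
tool_pos: [0.6461, 0.1243, 0.1376]
orientation: [3.141, 0.0, 1.703]
force: [0.7, -0.9, 0.3]
finger_gap: -0.0
```

Request:
step_arm --pt "0.5 0 0 0 0 -0.15" --pt "1 0 0 0 0 -0.3" --pt "1.5 0 0 0 0 -0.45" --pt "2 0 0 0 0 -0.6" --pt "2.5 0 0 0 0 -0.8" --pt "3 0 0 0 0 -0.9" --pt "3.5 0 0 0 0 -1.1" --pt "4 0 0 0 0 -1.2"

```text
time_s: 33.3
tool_pos: [0.646, 0.127, 0.1377]
orientation: [3.141, 0.002, 1.724]
force: [1.9, -6.6, -0.4]
finger_gap: -0.002
```

Resistance has started (~7 N). Continuing in small steps.

Request:
step_arm --pt "0.3 0 0 0 0 -0.1" --pt "0.6 0 0 0 0 -0.2" --pt "0.9 0 0 0 0 -0.3" --pt "1.2 0 0 0 0 -0.35" --pt "1.5 0 0 0 0 -0.45" --pt "1.8 0 0 0 0 -0.55" --pt "2.1 0 0 0 0 -0.6" --pt "2.4 0 0 0 0 -0.7"

```text
time_s: 34.3
tool_pos: [0.6459, 0.1289, 0.1377]
orientation: [3.141, 0.003, 1.736]
force: [3.5, -8.2, -0.5]
finger_gap: -0.0
```

Request:
step_arm --pt "0.3 0 0 0 0 -0.1" --pt "0.6 0 0 0 0 -0.2" --pt "0.9 0 0 0 0 -0.3" --pt "1.2 0 0 0 0 -0.35" --pt "1.5 0 0 0 0 -0.45" --pt "1.8 0 0 0 0 -0.55" --pt "2.1 0 0 0 0 -0.6" --pt "2.4 0 0 0 0 -0.7"

```text
time_s: 35.3
tool_pos: [0.6458, 0.1308, 0.1377]
orientation: [3.14, 0.003, 1.748]
force: [4.3, -10.3, -0.6]
finger_gap: -0.0
```

Request:
step_arm --pt "0.3 0 0 0 0 -0.1" --pt "0.6 0 0 0 0 -0.2" --pt "0.9 0 0 0 0 -0.3" --pt "1.2 0 0 0 0 -0.35" --pt "1.5 0 0 0 0 -0.45" --pt "1.8 0 0 0 0 -0.55" --pt "2.1 0 0 0 0 -0.6" --pt "2.1 0 0 0 0 -0.6"

```text
time_s: 36.3
tool_pos: [0.6446, 0.1347, 0.1377]
orientation: [3.141, 0.001, 1.759]
force: [2.3, -6.2, 0.6]
finger_gap: -0.001
```

The force dropped and the tip jumped forward, so it has probably snapped in. One cautious extra nudge to check for the hard stop.

Request:
step_arm --pt "0.2 0 0 0 0 -0.1" --pt "0.4 0 0 0 0 -0.1" --pt "0.6 0 0 0 0 -0.2" --pt "0.8 0 0 0 0 -0.2" --pt "0.8 0 0 0 0 -0.2" --pt "0.8 0 0 0 0 -0.2" --pt "0.8 0 0 0 0 -0.2" --pt "0.8 0 0 0 0 -0.2"

```text
time_s: 37.3
tool_pos: [0.6446, 0.1348, 0.1377]
orientation: [3.141, 0.002, 1.763]
force: [2.8, -7.8, 0.2]
finger_gap: -0.001
```

At the hard stop: no advance for 0.8 mm more command. I back off slowly and check that the door stays.

Request:
step_arm --pt "-1 0 0 0 0 0" --pt "-2.5 0 0 0 0 0" --pt "-4 0 0 0 0 0" --pt "-8 0 0 0 0 0" --pt "-15 0 0 0 0 0" --pt "-25 0 0 0 0 0" --pt "-35 0 0 0 0 0" --pt "-40 0 0 0 0 0"

```text
time_s: 38.3
tool_pos: [0.6521, 0.0956, 0.1376]
orientation: [3.142, -0.0, 1.762]
force: [-0.6, 0.4, 1.3]
finger_gap: 0.002
```

Run:
```python
from h import *
delta(*door(.03,0,.137))
p,d,w=cloud("wrist"); cv2.imwrite("pics/w13.png",p)
X,Y,Z=w[...,0],w[...,1],w[...,2]
m=(Z>.154)&(Z<.1635)&(X>.5)&(Y<.185)&(Y>.08); print(m.sum(),rect(w[m][:,:2]))
```

```text
t 38.3 pos [0.6521 0.0956 0.1376] rpy [180.    -0.   100.94] F [-0.56  0.42  1.34] gap 0.002
delta [42.2  1.6  0.6] [ 0.  -0.  -0.7]
34299 (((616.5192260742188, 139.6584014892578), (100.48853302001953, 115.96099853515625), 83.66907501220703), [[553.4000244140625, 96.0999984741211], [668.5999755859375, 83.30000305175781], [679.7000122070312, 183.1999969482422], [564.4000244140625, 196.0]])
```

View pics/w13.png

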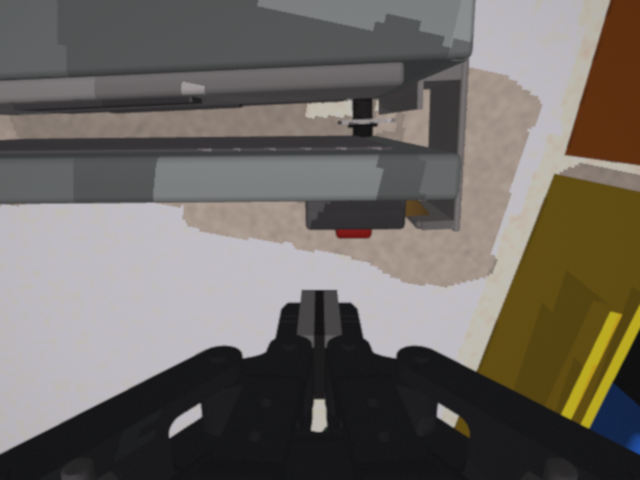

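The door stayed put: bolt (415,208) sits on the inner side of the strike's lip (435,225), and the buffer (362,115) is pressed. I enlarge this, measure the angle, and move clear.

Request:
step_arm --pt "-5 0 0 0 0 0" --pt "-10 0 -10 0 0 0" --pt "-15 0 -25 0 0 0" --pt "-20 0 -40 0 0 0" --pt "-20 0 -60 0 0 0" --pt "-20 0 -80 0 0 0" --pt "-20 0 -95 0 0 0" --pt "-20 0 -100 0 0 0"

```text
time_s: 39.35
tool_pos: [0.6561, 0.077, 0.2393]
orientation: [3.139, 0.0, 1.763]
force: [-0.3, 0.2, -0.8]
finger_gap: -0.001
```

Run:
```python
from h import *
a=cv2.imread("pics/w13.png")[50:250,290:490]; a=cv2.resize(a,(400,400),interpolation=2)
p,d,w=cloud("wrist"); cv2.imwrite("pics/w14f.png",p)
X,Y,Z=w[...,0],w[...,1],w[...,2]
q=w[...,:2]-H
m=(abs(Z-.162)<.003)&(X>.52)&(X<.66)
ex=np.array([-.2334,.9724]);ey=np.array([-.9724,-.2334])
s=q@ex; t=-(q@ey)
m&=(s<.014)&(s>-.02)
# front edge of door top vs t
bins=np.arange(.03,.215,.01); c=[(b,np.percentile(s[m&(abs(t-b)<.005)],[5,95]).mean()) for b in bins if (m&(abs(t-b)<.005)).sum()>20]
c=np.array(c); print(c.round(4).tolist(), "angle",-np.polyfit(c[:,0],c[:,1],1)[0])
b=cv2.resize(p,(533,400)); cv2.imwrite("pics/w14.png",np.hstack([a,b])[:, :800])
t,dd,_=cloud("top"); cv2.imwrite("pics/top14.png",t)
for nm in ("tape","can","jar","old_pack"): print(nm,[(x["position"],round(x["conf"],2)) for x in robot.place_of("top",nm)][:1])
```

```text
[[0.06, -0.0027], [0.07, -0.0027], [0.08, -0.003], [0.09, -0.0033], [0.1, -0.0037], [0.11, -0.0041], [0.12, -0.0045], [0.13, -0.0048], [0.14, -0.0051], [0.15, -0.0055], [0.16, -0.0058], [0.17, -0.0062], [0.18, -0.0065], [0.19, -0.0068], [0.2, -0.0071]] angle 0.03330667383778251
tape [([0.5494, 0.351, 0.1653], 0.79)]
can [([0.7128, -0.0738, -0.0008], 0.72)]
jar [([0.7408, -0.1751, 0.0003], 0.64)]
old_pack [([0.4883, -0.3696, 0.0039], 0.75)]
```

View pics/w14.png

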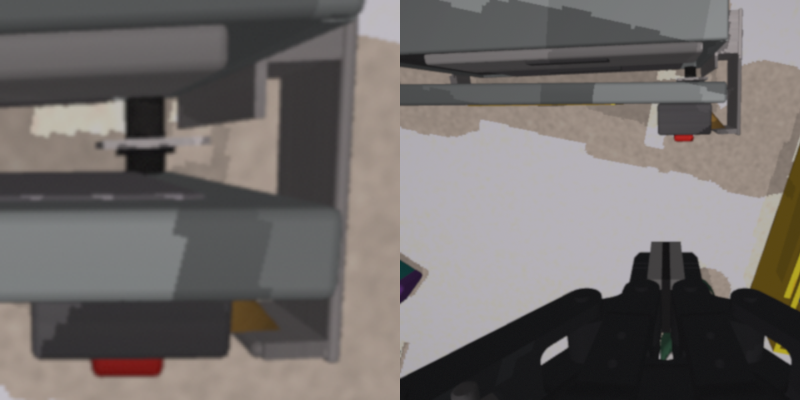

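View pics/top14.png

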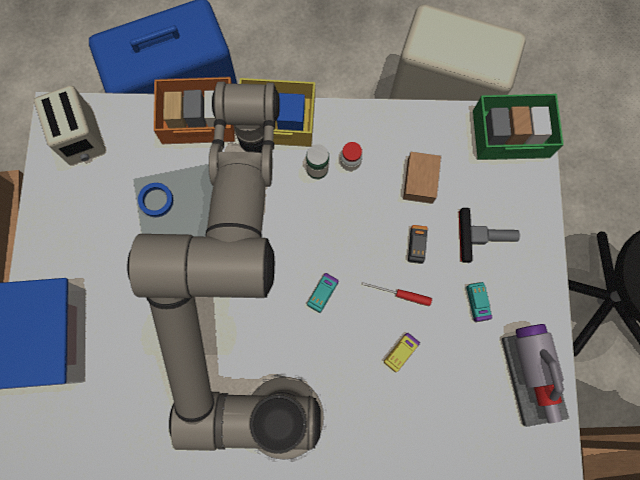

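The door rests at about 0.033 rad on its own, with the bolt behind the strike's lip and the arm clear. Bystanders measured so far are within about 5 mm of the start. Handing in.

```bash
python3 -c "
from bench import robot
print(robot.finish_job(), robot.state()['time_s'])"
```

```text
the job is handed in; nothing more can be done
the job is handed in; nothing more can be done
```

The purple-ended pack is in the empty bay, the tray is home and the door is latched. I handed the job in at about 40 s of the 72 s allowed; no verdict was reported.

- **Pack:** I gripped it across its width, lowered it until its weight was off the gripper, then let go. Depth right after release put the block top at 0.145 m and the body top at 0.133 m, both as expected for flat on the mat. It was centred by eye in the picture.
- **Tray:** I pushed it until it stopped moving. The force rose to about 12 N at the stop, and the plate stood about 4–5 mm out of the cabinet front, against 4 mm expected.
- **Door:** Resistance climbed to about 11 N, then dropped to about 6.5 N as the tip jumped forward. A further small nudge moved nothing. After I backed off, the door stayed at about 0.033 rad, with the bolt visible behind the strike's lip.
- **Bystanders:** The tape, can, jar and old pack measured within about 5 mm of their start. The screwdriver, nozzle and parcel looked unmoved in the top picture but were not measured.

No check failed. The joint values themselves (tray, door, buffer, bolt) cannot be read, so the latch is judged from the force drop and the pictures. The pack was not visible once the tray was in.

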